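Reload the label printer and close its lid

TASK

Reload the label printer on the packing table: take the cassette with the green grip from the tray, set it down in the printer's open bay and slide it back under the rail lips until it clicks fully home against the end stop. Then lower the printer's lid gently, without slamming it, until it is fully closed, and leave all the other things on the table where they are.

Things in the scene. Friction and masses are not known exactly. Their poses are not given: they have to be found in the camera images.
- printer: Label printer, fixed: open-topped white box 210 (x) x 180 (y) x 90 high, blue hinged lid. Origin: centre of its underside; x points from front (label slot, robot side) to rear (hinge side), z up. Printer and tray may swap sides (left/right). Bay inside x -97..97, y -80..80, floor at z 10. The rail on the bay floor (see point rail_mouth) ends at a stop at x 70.
- rail_mouth (a point): On the bay floor, mid-way between the rail guides where they begin (printer frame 20, 0, 10; same axes). From here 50 mm to +x: steel guides 73 apart; lips overhang them to 65 apart, underside 10 and top 14 above the floor. Flared lead-ins open to 90 over the 22 mm before it. The floor before those is free: set the cassette down flat, its centre 65 to 70 to -x of here, then slide it to +x.
- dock (a point): Point on the bay floor where the cassette's origin lies when fully home against the stop (printer frame 30, 0, 10; same axes). Two spring detents (brass rollers in the guides, level with this point) are spread with 3 to 6 N about 40 mm before home, then ride on its sides, and over the last 8 mm snap into the notches in its sides, pulling it home with 2 to 3 N and holding it there.
- green_cassette: Full label cassette, green grip block, loose on the tray, 0.15 to 0.3 kg, 74 high. Origin: centre of underside; x along its long side (the sliding direction). Slippery flange 80 (x) x 70 (y) x 8 high, notched mid-side; housing 60 x 50 up to z 42; grip block on top 40 (x) x 14 (y), z 42 to 74: pinch it across y from above. Fits either way round (half turn about z).
- red_cassette: Same shape and size as green_cassette, but with a red grip block and only a bare core inside (spent). Stands on the tray; to be left alone. Origin: centre of its underside.
- black_cassette: Same shape and size as green_cassette, but with a black grip block and only a bare core inside (spent). Stands on the tray; to be left alone. Origin: centre of its underside.
- tray: Grey tray 120 x 310 x 20 high, fixed, walls 5, floor 5 thick; the three cassettes stand in a row along its y. Origin: centre of its underside.
- lid (a joint): Angle of the printer's lid: 0 closed, grows as it opens, 1.9 fully open; starts at 1.5 to 1.8 (nearly upright or leaning back). Stiff friction hinge: the lid stays at any angle where it is left, and pushing it down takes about 0.5 to 3 N at its edge.
- lid_hinge (a point): Point on the lid's hinge line, at mid-width of the printer's rear top edge (printer frame x 105, y 0, z 91). It turns with the lid: when the lid is closed its axes are the printer's; the hinge line runs along y.
- lid_edge (a point): Middle of the lid's free edge on its outer face (top when closed), 210 from the hinge line, 14 outward. Lid: blue plate with clear window, 210 long, 180 wide, 14 thick; its inner face passes through the hinge line. A black thumb tab, 60 wide, 8 thick, stands 12 out beyond this edge. Closed, the lid lies flat, its top 105 above the table.
- bottle: Yellow bottle, 56 diameter, 190 high, loose, standing between printer and tray. Origin: centre of its underside. Leave alone.
- stapler: Blue stapler, 150 x 36 x 70 high, loose. Origin: centre of its underside, x along its length. Leave alone.
- tape_roll: Orange roll of tape lying flat, 90 diameter, 50 high, loose. Origin: centre of its underside. Leave alone.
- wood_block: Dark wooden block 110 x 45 x 30 high, loose. Origin: centre of its underside. Leave alone.
Mind the look-alikes: they are no part of the job. What is shaped like the green_cassette but blue or purple is not meant.

How it is judged:
By the outcome, as a careful person would: the job done as asked, in the order asked, and still so for the second after the job is handed in, with the robot touching nothing.
It also fails if it takes over 72 s, if anything falls off the work surface, if the arm or the gripper's body presses on something with over 40 N, if the wrist force passes 120 N, or if a joint passes its speed limit or range.

ROBOT

A 6-joint arm with a two-finger parallel gripper is mounted at the origin on the work surface. World frame = base frame: x ahead of the robot, y to its left, z up, the work surface at z = 0. Lengths are in m, angles in degrees, forces in N, time in s.
With the tool pointing down it reaches from about 0.25 to 0.725 m from the base axis. Payload 9.7 kg.
Tool frame: the origin (TCP) lies midway between the tips of the shut fingers; the grasp point (between the pads) lies 19 mm behind it; z points along the fingers, y is the line along which they close (so a half turn about z gives the same grasp; the last joint's range is limited). The gripper opens to 85 mm and grips with 20 to 120 N. Pads are 22 mm wide; open, the fingers measure 114 mm over their backs; the gripper's body (76 mm by 85 mm) begins 54 mm behind the grasp point. The pads swing forward as they close: fully open they stand 13 mm farther back than shut.
Start: joints at [72.422, 4.979, 10.078, 95.1, 0, 90], TCP at [0.166, 0.524, 0.231] pointing down, gripper open.
Joint ranges: [-179.16, 179.16], [-48.56, 103.87], [-65.8, 70.77], [-126.05, 130.52], [-82.76, 87.17], [-180, 180]. Speed limits (degrees/s): [127.2, 127.2, 147.25, 180, 180, 180].

INTERFACE

Orientations are given as [roll, pitch, yaw] about the fixed x, y, z axes, in that order (R = Rz(yaw) Ry(pitch) Rx(roll)).
In Python, from workcell import readout, imaging, bot, spotter gives the robot as it stands.
- The arm moves only by the shell command python3 -m jog 'ROWS' [FORCE]. ROWS is JSON, a list of rows, each an object with "rotation": the turn, a rotation vector about the world's x, y, z in degrees, a list of three; "translation": the shift along the world's x, y, z in mm, a list of three; "grip": the finger opening in mm, from 0 to 85.4. In form: [{"rotation": [wx, wy, wz], "translation": [dx, dy, dz], "grip": grip}, ...]. A call has 1 to 20 rows; each row is the pose to reach, as a shift and turn from the pose commanded when the call began; what a row does not reach only later rows make up. A row lasts 1/10 s, in which the tool goes at most 50 mm and 8.59 degrees, less where a joint would pass 70% of its speed; a pose out of reach is approached as far as the arm can. A call with a gripper value outside its range is refused whole. The fingers move at their own pace and stop on an object; FORCE is the grip in N (left out, the last holds). Time passes only in rows, so rows that repeat a pose let the fingers close. It gives the time, the measured TCP pose, the force, the opening and the grip force at its end, in the units of the state.
- readout.get_obs(): the state, without advancing time (a new reading comes with each control period).
- imaging.camera(name): name is "scene" or "side" or "wrist"; returns (picture, depth): 480x640x3 uint8, red, green, blue; 480x640 float32, m along the optical axis (not along the pixel's ray), 0 where there is no reading.
- imaging.camera_info(name): a dict with "vertical_fov" (degrees; the focal length in pixels is half the picture's height over the tangent of half this angle, whatever the lens; pixels are square), "cx", "cy" (the principal point, pixels), "extrinsics" (4x4, takes a point from camera to world coordinates); the wrist camera has in their place "tool_from_camera" (4x4, takes a point from camera to tool coordinates, whose origin is the TCP and whose axes are the flange's). Camera axes: x right, y down, z forward; pixel columns grow to the right and rows downward; lengths in m; the calibration is good to about 2 mm. The wrist camera is an equidistant fisheye: a pixel r from the principal point sees the ray r / f radians off the axis. A picture is of the moment at which its call begins: read the wrist's pose just before it. camera_info takes no time and is no camera call.
- bot.job_done(): hands the job in; it is judged then, once.
Trained networks look in the newest picture that a camera, given by its name, has taken for a name from the list of things; names that differ only in an ending like _2 or _b are one class to them, and where a whole thing is asked for, a point or a joint stands for the part that bears it (a point fixed in the world has none). Each returns a list of dicts, best first, with "confidence" (0 to 1); they miss things now and then, are a little off and sometimes report something else, mostly with a low value. They report only what shows in the picture. A call takes as long as a camera call. They do not tell look-alikes from the thing itself.
- spotter.spot_in(camera, target): "box" ([centre column, centre row, width, height] in pixels, round what is visible of it).
- spotter.mark_of(camera, target): "uv" ([column, row] in pixels: a listed point, or the origin of a listed thing).
The state is a dict: "time": time; "q": joint angles; "qd": joint speeds; "joint_efforts": joint torques, N m; "ee_pos": TCP position; "tcp_rot": TCP orientation; "wrist_force": force on the tool from outside, world axes, zero at the start; "torque": the same for the moment, N m; "opening": finger opening in m; "grasp_force": force on a finger pad.
Only numpy, scipy, OpenCV 4.12 (cv2) and the standard library are available. Lean on these libraries where they do the work, as an engineer would, in place of code of your own. Each camera call takes 0.05 s, during which the arm holds its last target. There are 200 camera calls.

## Working session

There is one attempt and no reset: what is moved stays moved. The work goes in short steps, Python scripts to look and compute and a shell command to move; the robot and the scene stay as the last step left them, time stands still between calls to the robot, and variables do not carry over. Pictures are saved under pics/ and viewed, at most 10 in all, crops included, and the job is handed in when it is done.

```bash
mkdir -p pics; ls
cat > h.py <<'E'
import numpy as np,cv2
from workcell import readout,imaging,bot,spotter
from scipy.spatial.transform import Rotation as R
def cloud(cam,d):
    i=imaging.camera_info(cam);f=240/np.tan(np.radians(i["vertical_fov"])/2)
    v,u=np.mgrid[:480,:640]
    P=np.stack([(u-i["cx"])/f*d,(v-i["cy"])/f*d,d],-1)
    T=np.array(i["extrinsics"]);W=P@T[:3,:3].T+T[:3,3];W[d==0]=np.nan
    return W
E
python3 - <<'E'
from h import *
o=readout.get_obs();print(o)
for c in("scene","side"):
    p,d=imaging.camera(c);cv2.imwrite(f"pics/{c}0.png",p[:,:,::-1]);np.savez(f"{c}0.npz",p=p,d=d)
    for t in("green_cassette","rail_mouth","dock","lid_edge","lid_hinge","printer","tray"):
        print(c,t,[(np.round(x["uv"]),round(x["confidence"],2)) for x in spotter.mark_of(c,t)][:5])
    print(imaging.camera_info(c))
E
```

```text
pics
{'time': 0.0, 'q': array([7.24215843e+01, 5.01111768e+00, 1.00339531e+01, 9.51004415e+01,
       2.08028637e-04, 9.00007788e+01]), 'qd': array([ 0.06736159,  0.05410187,  0.02862003,  0.05135324,  0.07462347,
       -0.10096051]), 'joint_efforts': array([ 2.60786874e-03, -5.20381415e+01,  4.64807653e+01,  1.60698005e-02,
        1.37699608e-04,  1.14660929e-05]), 'ee_pos': array([0.16603275, 0.5240899 , 0.23057842]), 'tcp_rot': array([-1.79922394e+02, -2.06973638e-04,  1.62420805e+02]), 'wrist_force': array([-0.32904611, -0.53416141,  0.04188835]), 'torque': array([ 0.05626653, -0.04320263,  0.00118688]), 'grasp_force': 0.0, 'opening': 0.08546359755050463}
scene green_cassette [(array([351., 401.]), 0.9), (array([467., 353.]), 0.88), (array([521., 303.]), 0.66), (array([236., 205.]), 0.25)]
scene rail_mouth [(array([240., 201.]), 0.71)]
scene dock [(array([238., 204.]), 0.69)]
scene lid_edge [(array([190.,  94.]), 0.81), (array([414., 323.]), 0.25)]
scene lid_hinge [(array([209., 199.]), 0.87)]
scene printer [(array([246., 201.]), 0.69)]
scene tray [(array([412., 323.]), 0.9)]
{
[... 501 characters left out ...]
ide dock [(array([357., 222.]), 0.91), (array([362., 224.]), 0.4)]
side lid_edge [(array([321.,  99.]), 0.59)]
side lid_hinge [(array([325., 194.]), 0.7), (array([316., 322.]), 0.33)]
side printer [(array([368., 228.]), 0.68), (array([324., 192.]), 0.25)]
side tray [(array([303., 365.]), 0.74), (array([314., 323.]), 0.16), (array([301., 361.]), 0.15)]
{'vertical_fov': 55.65075923953731, 'cx': 316.7545278612459, 'cy': 236.81649110031955, 'extrinsics': array([[-0.93111784, -0.18702462,  0.31311557,  0.26782436],
       [-0.36446712,  0.5090083 , -0.77979117,  0.65219528],
       [-0.01353828, -0.8401978 , -0.54211104,  0.56705152],
       [ 0.        ,  0.        ,  0.        ,  1.        ]])}
```

View pics/scene0.png

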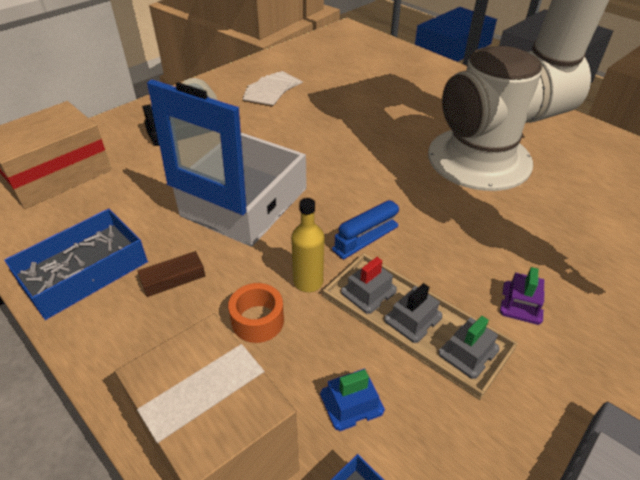

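View pics/side0.png

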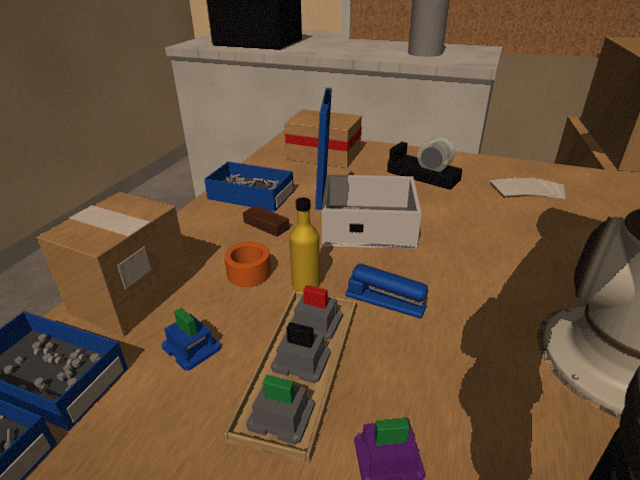

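Scene picture: candidates for the green cassette are the grey one with green grip in the tray (472,343), the blue body (352,397), and the purple body (524,295). The one in the tray is meant. The printer is at (240,190), lid upright. I'll check with a crop and measure.

```bash
cat > m.py <<'E'
from h import *
def rect(P,n):
    P=P.astype(np.float32)*1000;(c,s,a)=cv2.minAreaRect(P[:,:2]);print(n,len(P),"c",np.round(c,1),"s",np.round(s,1),"a",round(a,1),"z",np.round(np.percentile(P[:,2],[2,50,98]),1))
E
python3 - <<'E'
from m import *
out=[]
for c,box in(("scene",(440,310,510,385)),("side",(230,365,330,450))):
    z=np.load(f"{c}0.npz");p,d=z["p"],z["d"];W=cloud(c,d)
    x0,y0,x1,y1=box;out.append(cv2.resize(p[y0:y1,x0:x1,::-1],(400,400)))
    hsv=cv2.cvtColor(p,cv2.COLOR_RGB2HSV)
    M=np.zeros((480,640),bool);M[y0:y1,x0:x1]=1
    g=M&(hsv[...,0]>45)&(hsv[...,0]<80)&(hsv[...,1]>120)
    G=W[g];G=G[~np.isnan(G[:,0])]
    rect(G,c+" green all"); T=G[G[:,2]>np.percentile(G[:,2],98)-.004];rect(T,"green top")
    # tray cassette housing top / flange
    B=W[M];B=B[(B[:,2]>.044)&(B[:,2]<.051)];rect(B,"housing top")
    ok=~np.isnan(W[...,0])
    # printer walls top (white, z .085-.095)
    wh=ok&(hsv[...,1]<60)&(W[...,2]>.085)&(W[...,2]<.095)&(W[...,1]<.15)&(W[...,0]>.2)&(W[...,0]<.8)
    if wh.sum()>5: rect(W[wh],"printer top")
    wa=ok&(hsv[...,1]<60)&(W[...,2]>.03)&(W[...,2]<.095)&(W[...,1]<.15)&(W[...,0]>.2)&(W[...,0]<.8)
    rect(W[wa],"printer walls")
    bl=ok&(hsv[...,0]>100)&(hsv[...,0]<130)&(hsv[...,1]>120)&(W[...,2]>.11)&(W[...,0]<.8)&(W[...,1]<.1)
    L=W[bl];rect(L,"lid")
    ye=ok&(hsv[...,0]>20)&(hsv[...,0]<32)&(hsv[...,1]>170)&(W[...,2]>.05);rect(W[ye],"bottle")
    st=ok&(hsv[...,0]>100)&(hsv[...,0]<130)&(hsv[...,1]>120)&(W[...,2]>.02)&(W[...,2]<.08)&(W[...,0]<.5);rect(W[st],"stapler")
cv2.imwrite("pics/crop.png",np.hstack(out))
E
```

```text
Traceback (most recent call last):
  File "m.py", line 3, in rect
    P=P.astype(np.float32)*1000;(c,s,a)=cv2.minAreaRect(P[:,:2]);print(n,len(P),"c",np.round(c,1),"s",np.round(s,1),"a",round(a,1),"z",np.round(np.percentile(P[:,2],[2,50,98]),1))
                                        ~~~~~~~~~~~~~~~^^^^^^^^^
cv2.error: OpenCV(4.12.0) /io/opencv/modules/imgproc/src/convhull.cpp:143: error: (-215:Assertion failed) total >= 0 && (depth == CV_32F || depth == CV_32S) in function 'convexHull'
```

```bash
cat > m.py <<'E'
from h import *
def rect(P,n):
    P=np.ascontiguousarray(P[~np.isnan(P[:,0])],dtype=np.float32)*1000
    if len(P)<5: print(n,"few");return
    (c,s,a)=cv2.minAreaRect(np.ascontiguousarray(P[:,:2]));print(n,len(P),"c",np.round(c,1),"s",np.round(s,1),"a",round(a,1),"z",np.round(np.percentile(P[:,2],[2,50,98]),1),"lo/hi",np.round(np.percentile(P,[1,99],axis=0),0)[:,:2].tolist())
E
cat > a.py <<'E'
from m import *
out=[]
for c,box in(("scene",(440,310,510,385)),("side",(230,365,330,450))):
    z=np.load(f"{c}0.npz");p,d=z["p"],z["d"];W=cloud(c,d)
    x0,y0,x1,y1=box;out.append(cv2.resize(p[y0:y1,x0:x1,::-1],(400,400)))
    hsv=cv2.cvtColor(p,cv2.COLOR_RGB2HSV)
    M=np.zeros((480,640),bool);M[y0:y1,x0:x1]=1
    g=M&(hsv[...,0]>45)&(hsv[...,0]<80)&(hsv[...,1]>120)
    G=W[g];print(c,g.sum());rect(G,c+" green all")
    T=G[G[:,2]>np.nanpercentile(G[:,2],98)-.004];rect(T,"green top")
    B=W[M];B=B[(B[:,2]>.044)&(B[:,2]<.051)];rect(B,"housing top")
    ok=~np.isnan(W[...,0])
    pr=ok&(hsv[...,1]<60)&(W[...,1]<.15)&(W[...,0]>.2)&(W[...,0]<.8)
    rect(W[pr&(W[...,2]>.085)&(W[...,2]<.095)],"printer top")
    rect(W[pr&(W[...,2]>.03)&(W[...,2]<.095)],"printer walls")
    bl=ok&(hsv[...,0]>100)&(hsv[...,0]<130)&(hsv[...,1]>120)
    rect(W[bl&(W[...,2]>.11)&(W[...,0]<.8)&(W[...,1]<.1)],"lid")
    rect(W[ok&(hsv[...,0]>20)&(hsv[...,0]<32)&(hsv[...,1]>170)&(W[...,2]>.05)],"bottle")
    rect(W[bl&(W[...,2]>.02)&(W[...,2]<.08)&(W[...,0]<.5)],"stapler")
cv2.imwrite("pics/crop.png",np.hstack(out))
E
python3 a.py
```

```text
scene 316
scene green all 314 c [471.8 298.2] s [40.4 13.9] a 2.7 z [52.5 78.  81.6] lo/hi [[454.0, 292.0], [491.0, 306.0]]
green top 166 c [472.6 298.1] s [38.9 13.7] a 2.6 z [77.9 79.8 81.9] lo/hi [[454.0, 292.0], [491.0, 305.0]]
housing top 774 c [470.6 297.6] s [62.9 50.6] a 2.8 z [44.9 47.8 50.2] lo/hi [[441.0, 273.0], [501.0, 323.0]]
printer top 1142 c [ 438.3 -655.3] s [ 346.3 1021.7] a 3.9 z [85.3 89.9 94.4] lo/hi [[309.0, -1155.0], [635.0, -138.0]]
printer walls 7864 c [ 554.1 -518.3] s [1290.   483.1] a 88.8 z [30.9 59.5 92.2] lo/hi [[312.0, -1155.0], [771.0, 127.0]]
lid 5659 c [ 585.9 -151.4] s [ 34.2 323. ] a 13.0 z [113.2 242.5 301.1] lo/hi [[571.0, -303.0], [633.0, -133.0]]
bottle 1472 c [386.7 -20.9] s [226.  527.5] a 69.7 z [ 52.3 113.1 168.6] lo/hi [[540.0, -5.0], [582.0, 35.0]]
stapler 1228 c [-101.2 -199.9] s [1211.5   86.7] a 22.2 z [23.4 59.2 67.1] lo/hi [[332.0, -15.0], [465.0, 23.0]]
side 665
side green all 660 c [468.  272.2] s [68.3 39.4] a 87.0 z [48.  70.1 79.1] lo/hi [[450.0, 291.0], [488.0, 305.0]]
green top 257 c [469.7 297.6] s [38.9 13.8] a 1.6 z [75.5 77.6 79.2] lo/hi [[450.0, 291.0], [488.0, 305.0]]
housing top 842 c [470.3 296.4] s [60.9 52.4] a 3.5 z [44.2 45.9 49.3] lo/hi [[440.0, 272.0], [500.0, 322.0]]
printer top 1225 c [ 445.7 -713.2] s [ 515.5 1085.3] a 11.6 z [85.2 88.9 94.6] lo/hi [[318.0, -1157.0], [773.0, -139.0]]
printer walls 7888 c [ 550.8 -711. ] s [ 497.9 1678. ] a 0.0 z [31.2 60.5 91.2] lo/hi [[319.0, -1157.0], [779.0, 126.0]]
lid 896 c [ 578.  -144.6] s [ 27.4 326.7] a 11.2 z [114.4 218.9 300.8] lo/hi [[564.0, -288.0], [616.0, -132.0]]
bottle 1574 c [ 283.8 -740.2] s [1430.1 2188.8] a 35.0 z [ 53.1 115.  431.3] lo/hi [[-99.0, -1235.0], [1410.0, 534.0]]
stapler 1491 c [ 409.3 -210.1] s [823.6 178.8] a 90.0 z [24.2 56.4 65.6] lo/hi [[322.0, -27.0], [463.0, 23.0]]
```

View pics/crop.png

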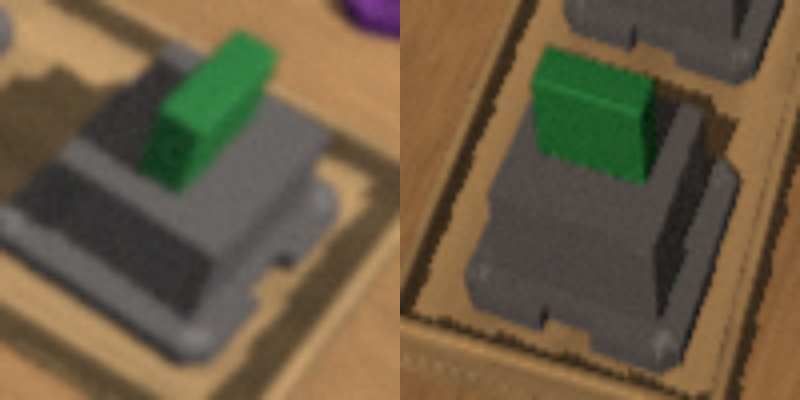

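The crop confirms a grey cassette with the green grip, in the tray. Now the printer pose.

```bash
cat > b.py <<'E'
from m import *
for c in("scene","side"):
    z=np.load(f"{c}0.npz");p,d=z["p"],z["d"];W=cloud(c,d);hsv=cv2.cvtColor(p,cv2.COLOR_RGB2HSV)
    roi=(W[...,1]<-.05)&(W[...,1]>-.4)&(W[...,0]>.2)&(W[...,0]<.72)
    wh=roi&(hsv[...,1]<60)
    rect(W[wh&(abs(W[...,2]-.09)<.006)],c+" rim"); rect(W[wh&(W[...,2]>.03)&(W[...,2]<.095)],"walls")
    # floor points
    F=W[roi&(abs(W[...,2]-.012)<.02)&(hsv[...,1]<60)];rect(F,"floor")
    bl=roi&(hsv[...,0]>100)&(hsv[...,0]<130)&(hsv[...,1]>120)&(W[...,2]>.11)&(W[...,2]<.33)
    L=W[bl];rect(L,"lid");
    for s in range(120,330,30):
        q=L[abs(L[:,2]-s/1000)<.01]
        if len(q)>5:print(s,np.round(np.median(q,0)*1000,0),end=" ")
    print()
    n=np.linalg.svd(L-L.mean(0),full_matrices=False)[2][2];print("normal",n, "mean",L.mean(0))
E
python3 b.py
```

```text
scene rim 731 c [ 449.4 -204.6] s [264.4 126.7] a 53.6 z [84.3 89.6 92.6] lo/hi [[379.0, -342.0], [572.0, -137.0]]
walls 4168 c [ 499.1 -249.7] s [214.4 184.3] a 16.5 z [31.1 62.1 91.4] lo/hi [[380.0, -342.0], [623.0, -136.0]]
floor 2422 c [ 507.3 -223.6] s [290.6 271.4] a 74.5 z [ 2.1 12.4 31.2] lo/hi [[384.0, -342.0], [623.0, -136.0]]
lid 5658 c [ 601.8 -219.9] s [ 24.5 182.6] a 16.7 z [113.2 242.5 301.1] lo/hi [[571.0, -303.0], [633.0, -133.0]]
120 [ 608. -209.  120.] 150 [ 601. -192.  146.] 180 [ 590. -160.  180.] 210 [ 588. -160.  210.] 240 [ 587. -161.  240.] 270 [ 600. -211.  270.] 300 [ 598. -213.  298.] 
normal [-0.95392078 -0.29437952 -0.05810203] mean [ 0.60239618 -0.21103489  0.22182249]
side rim 903 c [ 505.7 -250.3] s [223.9 185.7] a 17.4 z [84.3 88.6 90.8] lo/hi [[378.0, -360.0], [615.0, -139.0]]
walls 4625 c [ 505.5 -249.9] s [223.2 187.4] a 17.1 z [31.5 64.9 90.1] lo/hi [[377.0, -358.0], [613.0, -138.0]]
floor 2028 c [ 508.6 -245.2] s [236.7 181.4] a 17.2 z [ 1.  16.9 31.3] lo/hi [[376.0, -356.0], [611.0, -138.0]]
lid 890 c [ 596.7 -217.5] s [ 21.7 176.1] a 16.1 z [114.4 219.5 300.9] lo/hi [[565.0, -288.0], [616.0, -133.0]]
120 [ 580. -136.  119.] 150 [ 580. -138.  148.] 180 [ 577. -137.  180.] 210 [ 576. -138.  210.] 240 [ 572. -138.  240.] 270 [ 572. -139.  270.] 300 [ 576. -166.  299.] 
normal [-0.9638547  -0.26137571 -0.05164168] mean [ 0.58102594 -0.16933899  0.21804014]
```

```bash
python3 -m jog '[{"rotation":[0,0,10],"translation":[100,-75,0],"grip":50},{"rotation":[0,0,20],"translation":[305,-226,-80],"grip":50},{"rotation":[0,0,20],"translation":[305,-226,-80],"grip":50},{"rotation":[0,0,20],"translation":[305,-226,-80],"grip":50},{"rotation":[0,0,20],"translation":[305,-226,-80],"grip":50},{"rotation":[0,0,20],"translation":[305,-226,-80],"grip":50},{"rotation":[0,0,20],"translation":[305,-226,-80],"grip":50},{"rotation":[0,0,20],"translation":[305,-226,-80],"grip":50},{"rotation":[0,0,20],"translation":[305,-226,-80],"grip":50},{"rotation":[0,0,20],"translation":[305,-226,-80],"grip":50},{"rotation":[0,0,20],"translation":[305,-226,-80],"grip":50},{"rotation":[0,0,20],"translation":[305,-226,-80],"grip":50}]' 60
cat > c.py <<'E'
from m import *
from scipy.optimize import least_squares
print(readout.get_obs()["q"].round(1))
th=np.radians(16.8)
for c in("scene","side"):
    z=np.load(f"{c}0.npz");p,d=z["p"],z["d"];W=cloud(c,d);hsv=cv2.cvtColor(p,cv2.COLOR_RGB2HSV)
    m=(W[...,1]<-.05)&(W[...,1]>-.4)&(W[...,0]>.2)&(W[...,0]<.72)&(hsv[...,1]<60)&(W[...,2]>.035)&(W[...,2]<.085)
    P=W[m][:,:2]-[.505,-.250]
    # fit: residual = distance to nearest wall face among outer/inner rectangles
    def lp(v):
        t=v[2];x=(P[:,0]-v[0])*np.cos(t)+(P[:,1]-v[1])*np.sin(t);y=-(P[:,0]-v[0])*np.sin(t)+(P[:,1]-v[1])*np.cos(t);return x,y
    def res(v):
        x,y=lp(v);return np.minimum.reduce([abs(x-a) for a in(-.105,-.097,.097,.105)]+[abs(y-a) for a in(-.09,-.08,.08,.09)])
    best=min((least_squares(res,[a,b,t],loss="soft_l1",f_scale=.001) for a in(-.008,0,.008) for b in(-.008,0,.008) for t in(th-.03,th,th+.03)),key=lambda r:r.cost)
    v=best.x;print(c,len(P),"centre",np.round(v[:2]*1000+[505,-250],1),"yaw",np.degrees(v[2]).round(2),"cost",best.cost,"med",np.median(res(v)))
    x,y=lp(v);print({k:int((abs(x-k)<.003).sum()) for k in(-.105,-.097,.097,.105)},{k:int((abs(y-k)<.003).sum()) for k in(-.09,-.08,.08,.09)})
E
python3 c.py
```

```text
time: 2.0
ee_pos: [0.4705, 0.2993, 0.1519]
tcp_rot: [180.0, 0.0, -177.5]
wrist_force: [0.5, 0.5, 0.2]
opening: 0.0501
grasp_force: 0.0
[32.5  5.1  1.4 86.3  0.  29.9]
scene 3169 centre [ 495.6 -242.3] yaw 16.87 cost 0.0013384130332313783 med 0.0007216730818655759
{-0.105: 3, -0.097: 896, 0.097: 36, 0.105: 1130} {-0.09: 30, -0.08: 54, 0.08: 1180, 0.09: 0}
side 3462 centre [ 499.5 -253.2] yaw 16.86 cost 0.002479566853279328 med 0.0010319480010987855
{-0.105: 26, -0.097: 208, 0.097: 128, 0.105: 15} {-0.09: 1, -0.08: 1269, 0.08: 0, 0.09: 1775}
```

```bash
python3 -m jog '[{"rotation":[0,0,0],"translation":[0,-1,-40],"grip":50},{"rotation":[0,0,0],"translation":[0,-1,-75],"grip":50},{"rotation":[0,0,0],"translation":[0,-1,-90],"grip":50},{"rotation":[0,0,0],"translation":[0,-1,-100],"grip":50},{"rotation":[0,0,0],"translation":[0,-1,-101],"grip":50},{"rotation":[0,0,0],"translation":[0,-1,-101],"grip":50},{"rotation":[0,0,0],"translation":[0,-1,-101],"grip":5},{"rotation":[0,0,0],"translation":[0,-1,-101],"grip":5},{"rotation":[0,0,0],"translation":[0,-1,-101],"grip":5},{"rotation":[0,0,0],"translation":[0,-1,-101],"grip":5},{"rotation":[0,0,0],"translation":[0,-1,-101],"grip":5},{"rotation":[0,0,0],"translation":[0,-1,-101],"grip":5}]' 60
```

```text
time: 3.2
ee_pos: [0.4716, 0.2976, 0.0514]
tcp_rot: [179.9, 0.1, -177.6]
wrist_force: [-1.0, 0.3, 5.8]
opening: 0.013
grasp_force: 59.7
```

```bash
python3 -m jog '[{"rotation":[0,0,0],"translation":[0,0,5],"grip":5},{"rotation":[0,0,0],"translation":[0,0,20],"grip":5},{"rotation":[0,0,0],"translation":[0,0,50],"grip":5},{"rotation":[0,0,0],"translation":[0,0,85],"grip":5},{"rotation":[0,0,0],"translation":[0,0,120],"grip":5},{"rotation":[0,0,0],"translation":[0,0,155],"grip":5},{"rotation":[0,0,0],"translation":[0,0,180],"grip":5},{"rotation":[0,0,0],"translation":[0,-15,190],"grip":5},{"rotation":[0,0,0],"translation":[0,-45,190],"grip":5},{"rotation":[0,0,2],"translation":[-5,-85,190],"grip":5},{"rotation":[0,0,4],"translation":[-10,-125,190],"grip":5},{"rotation":[0,0,6],"translation":[-20,-165,190],"grip":5},{"rotation":[0,0,8],"translation":[-20,-205,190],"grip":5},{"rotation":[0,0,10],"translation":[-20,-245,190],"grip":5},{"rotation":[0,0,11],"translation":[-20,-285,190],"grip":5},{"rotation":[0,0,12],"translation":[-20,-325,190],"grip":5},{"rotation":[0,0,13],"translation":[-20,-365,190],"grip":5},{"rotation":[0,0,14],"translation":[-20,-405,190],"grip":5},{"rotation":[0,0,14.5],"translation":[-20,-435,190],"grip":5},{"rotation":[0,0,14.5],"translation":[-20,-455,190],"grip":5}]'
```

```text
time: 5.2
ee_pos: [0.4499, -0.1601, 0.2399]
tcp_rot: [180.0, -0.1, -163.2]
wrist_force: [-0.1, -0.2, -2.8]
opening: 0.0132
grasp_force: 59.0
```

```bash
python3 -m jog '[{"rotation":[0,0,0],"translation":[0,-30,0],"grip":5},{"rotation":[0,0,0],"translation":[2,-60,0],"grip":5},{"rotation":[0,0,0],"translation":[3,-90,0],"grip":5},{"rotation":[0,0,0],"translation":[3,-105,0],"grip":5},{"rotation":[0,0,0],"translation":[3,-109,0],"grip":5},{"rotation":[0,0,0],"translation":[3,-109,0],"grip":5},{"rotation":[0,0,0],"translation":[3,-109,0],"grip":5}]'
python3 - <<'E'
from h import *
o=readout.get_obs();print(o["ee_pos"],o["tcp_rot"],o["q"].round(1),o["wrist_force"])
p,d=imaging.camera("wrist");np.savez("w1.npz",p=p,d=d,pos=o["ee_pos"],rot=o["tcp_rot"])
cv2.imwrite("pics/w1.png",p[:,:,::-1])
i=imaging.camera_info("wrist");print(i)
for t in("rail_mouth","dock","lid_hinge","green_cassette"):print(t,spotter.mark_of("wrist",t)[:2])
p,d=imaging.camera("side");np.savez("side1.npz",p=p,d=d)
p,d=imaging.camera("scene");np.savez("scene1.npz",p=p,d=d)
E
```

```text
time: 5.9
ee_pos: [0.4539, -0.2659, 0.2404]
tcp_rot: [180.0, -0.0, -163.1]
wrist_force: [0.2, 0.0, -2.8]
opening: 0.0127
grasp_force: 59.0
[ 0.45394394 -0.26589416  0.24035582] [ 1.79977351e+02 -1.79563452e-03 -1.63051703e+02] [-30.4   1.9   7.9  96.    0.  -47.3] [ 0.2419713   0.00462069 -2.81352849]
{'vertical_fov': 65.70646984690485, 'cx': 316.8271308266169, 'cy': 238.63750802457196, 'tool_from_camera': array([[-3.14322656e-05, -9.44392966e-01, -3.28818984e-01,
         8.48720870e-02],
       [ 9.99999981e-01, -9.32344408e-05,  1.72184964e-04,
        -4.41699920e-04],
       [-1.93267523e-04, -3.28818973e-01,  9.44392951e-01,
        -1.43879310e-01],
       [ 0.00000000e+00,  0.00000000e+00,  0.00000000e+00,
         1.00000000e+00]])}
rail_mouth []
dock []
lid_hinge []
green_cassette [{'uv': [316.1, 267.9], 'confidence': 0.83}, {'uv': [554.6, 402.0], 'confidence': 0.81}]
```

View pics/w1.png

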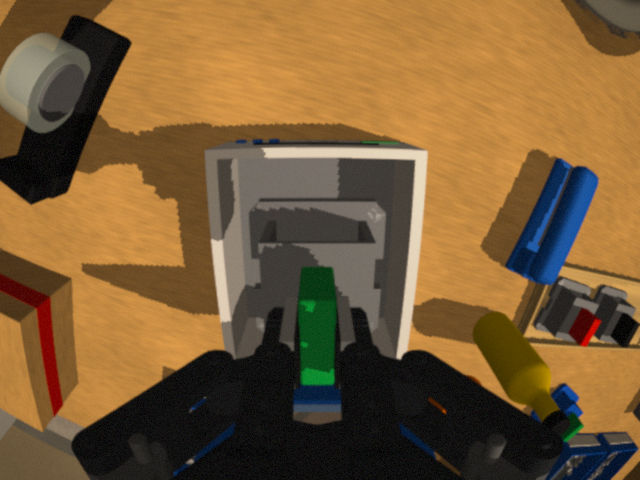

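Wrist view: cassette in the fingers (318,325), printer box below, rim columns 205–428, aligned with the tool. I'll refine with depth.

```bash
cat > d.py <<'E'
from m import *
from scipy.optimize import least_squares
z=np.load("w1.npz");p,d=z["p"],z["d"];i=imaging.camera_info("wrist");f=240/np.tan(np.radians(i["vertical_fov"])/2)
v,u=np.mgrid[:480,:640];a=u-i["cx"];b=v-i["cy"];r=np.hypot(a,b)+1e-9;t=np.tan(r/f)
P=np.stack([a/r*t*d,b/r*t*d,d],-1);P[d==0]=np.nan
T=np.array(i["tool_from_camera"]);P=P@T[:3,:3].T+T[:3,3]
Rm=R.from_euler("xyz",z["rot"],degrees=True).as_matrix();W=P@Rm.T+z["pos"]
def grip(W,p,n,pos):
    hsv=cv2.cvtColor(p,cv2.COLOR_RGB2HSV);g=(hsv[...,0]>45)&(hsv[...,0]<80)&(hsv[...,1]>120)&(np.linalg.norm(W[...,:2]-pos[:2],axis=-1)<.05)&(W[...,2]>.2)
    G=W[g];rect(G,n+" green");rect(G[G[:,2]>np.nanpercentile(G[:,2],98)-.004],n+" top")
grip(W,p,"wrist",z["pos"])
for c in("scene","side"):
    y=np.load(c+"1.npz");grip(cloud(c,y["d"]),y["p"],c,z["pos"])
hsv=cv2.cvtColor(p,cv2.COLOR_RGB2HSV)
C=np.array([499,-252.5])/1000;th=np.radians(16.87);Q=W[...,:2]-C
X=Q[...,0]*np.cos(th)+Q[...,1]*np.sin(th);Y=-Q[...,0]*np.sin(th)+Q[...,1]*np.cos(th)
S=(abs(X)<.125)&(abs(Y)<.11)&(v<330)
rim=S&(abs(W[...,2]-.09)<.006)&(hsv[...,1]<60)
print("rim z",np.nanmedian(W[rim][:,2]))
for n,m in(("front",rim&(X<-.085)&(abs(Y)<.06)),("left",rim&(Y>.07)&(abs(X)<.08)),("right",rim&(Y<-.07)&(abs(X)<.08))):
    print(n,m.sum(),np.percentile(X[m]*1000,[2,50,98]).round(1),np.percentile(Y[m]*1000,[2,50,98]).round(1), np.polyfit(Y[m],X[m],1) if n=="front" else np.polyfit(X[m],Y[m],1))
E
python3 d.py
```

```text
wrist green 5098 c [ 450.6 -265.2] s [41.5 94.5] a 28.0 z [242.6 269.2 335.3] lo/hi [[431.0, -305.0], [471.0, -228.0]]
wrist top 209 c [ 439.4 -271.1] s [11.9 65. ] a 16.2 z [331.5 335.2 341.3] lo/hi [[430.0, -299.0], [453.0, -241.0]]
scene green 149 c [ 462.2 -271. ] s [30.5 71.8] a 14.2 z [238.8 259.4 340.3] lo/hi [[448.0, -303.0], [478.0, -239.0]]
scene top few
side green 134 c [ 448.2 -250.3] s [54.7 46.8] a 55.0 z [236.1 254.7 402.9] lo/hi [[421.0, -272.0], [477.0, -230.0]]
side top 5 c [ 456.9 -246.9] s [44.7 46.3] a 43.5 z [399.4 404.2 409.9] lo/hi [[425.0, -278.0], [483.0, -235.0]]
rim z 0.09118191219900423
front 1686 [-106.1 -102.1  -97.9] [-57.3  -0.8  57.4] [ 0.00094198 -0.10210349]
left 1792 [-77.9 -17.7  58.6] [78.5 82.5 87.9] [-0.00220323  0.08266244]
right 1816 [-77.4 -17.3  58.7] [-90.2 -84.7 -80.7] [-0.00154507 -0.08492672]
```

```bash
python3 -m jog '[{"rotation":[0,0,0],"translation":[0,-0.7,-25],"grip":5},{"rotation":[0,0,0],"translation":[0,-0.7,-60],"grip":5},{"rotation":[0,0,0],"translation":[0,-0.7,-95],"grip":5},{"rotation":[0,0,0],"translation":[0,-0.7,-125],"grip":5},{"rotation":[0,0,0],"translation":[0,-0.7,-150],"grip":5},{"rotation":[0,0,0],"translation":[0,-0.7,-165],"grip":5},{"rotation":[0,0,0],"translation":[0,-0.7,-174],"grip":5},{"rotation":[0,0,0],"translation":[0,-0.7,-178],"grip":5},{"rotation":[0,0,0],"translation":[0,-0.7,-180],"grip":5},{"rotation":[0,0,0],"translation":[0,-0.7,-181],"grip":5},{"rotation":[0,0,0],"translation":[0,-0.7,-181],"grip":5}]'
```

```text
time: 7.35
ee_pos: [0.4545, -0.2676, 0.06]
tcp_rot: [-180.0, 0.0, -163.1]
wrist_force: [-0.2, 1.3, -2.2]
opening: 0.0132
grasp_force: 59.0
```

```bash
python3 -m jog '[{"rotation":[0,0,0],"translation":[0,0,-1],"grip":5},{"rotation":[0,0,0],"translation":[0,0,-1.5],"grip":5},{"rotation":[0,0,0],"translation":[0,0,-2],"grip":5},{"rotation":[0,0,0],"translation":[0,0,-2],"grip":5}]'
python3 -m jog '[{"rotation":[0,0,0],"translation":[0,0,-0.5],"grip":5},{"rotation":[0,0,0],"translation":[0,0,-1],"grip":5},{"rotation":[0,0,0],"translation":[0,0,-1],"grip":5}]'
```

```text
time: 7.75
ee_pos: [0.4541, -0.2674, 0.0572]
tcp_rot: [180.0, -0.0, -163.1]
wrist_force: [0.1, 0.8, -2.2]
opening: 0.013
grasp_force: 59.0
time: 8.05
ee_pos: [0.4542, -0.2674, 0.0564]
tcp_rot: [-180.0, 0.0, -163.1]
wrist_force: [-0.7, 0.1, -0.9]
opening: 0.0132
grasp_force: 59.4
```

```bash
python3 -m jog '[{"rotation":[0,0,0],"translation":[0,0.5,-0.5],"grip":5},{"rotation":[0,0,0],"translation":[4.8,1.9,-0.5],"grip":5},{"rotation":[0,0,0],"translation":[9.5,3.3,-0.5],"grip":5},{"rotation":[0,0,0],"translation":[14.3,4.8,-0.5],"grip":5},{"rotation":[0,0,0],"translation":[19.1,6.2,-0.5],"grip":5},{"rotation":[0,0,0],"translation":[24,7.7,-0.5],"grip":5},{"rotation":[0,0,0],"translation":[24,7.7,-0.5],"grip":5}]'
```

```text
time: 8.75
ee_pos: [0.4795, -0.2595, 0.0564]
tcp_rot: [-180.0, 0.1, -163.0]
wrist_force: [1.3, 0.2, 4.7]
opening: 0.0128
grasp_force: 60.2
```

```bash
python3 -m jog '[{"rotation":[0,0,0],"translation":[2.9,0.9,0.3],"grip":5},{"rotation":[0,0,0],"translation":[5.7,1.7,0.3],"grip":5},{"rotation":[0,0,0],"translation":[7.7,2.3,0.3],"grip":5},{"rotation":[0,0,0],"translation":[7.7,2.3,0.3],"grip":5}]'
python3 -m jog '[{"rotation":[0,0,0],"translation":[2.9,0.9,0],"grip":5},{"rotation":[0,0,0],"translation":[5.7,1.7,0],"grip":5},{"rotation":[0,0,0],"translation":[7.7,2.3,0],"grip":5},{"rotation":[0,0,0],"translation":[7.7,2.3,0],"grip":5}]'
```

```text
time: 9.15
ee_pos: [0.4865, -0.2573, 0.0564]
tcp_rot: [-180.0, 0.0, -163.1]
wrist_force: [-1.2, -0.7, 5.3]
opening: 0.013
grasp_force: 60.3
time: 9.55
ee_pos: [0.4937, -0.2552, 0.0565]
tcp_rot: [-180.0, -0.0, -163.1]
wrist_force: [-3.0, -0.3, 6.4]
opening: 0.0132
grasp_force: 60.4
```

```bash
python3 -m jog '[{"rotation":[0,0,0],"translation":[3.8,1.2,0.2],"grip":5},{"rotation":[0,0,0],"translation":[7.7,2.3,0.2],"grip":5},{"rotation":[0,0,0],"translation":[11.5,3.5,0.2],"grip":5},{"rotation":[0,0,0],"translation":[11.5,3.5,0.2],"grip":5}]'
python3 -m jog '[{"rotation":[0,0,0],"translation":[3.8,1.2,0],"grip":5},{"rotation":[0,0,0],"translation":[7.7,2.3,0],"grip":5},{"rotation":[0,0,0],"translation":[13.4,4.1,0],"grip":5},{"rotation":[0,0,0],"translation":[13.4,4.1,0],"grip":5}]'
```

```text
time: 9.95
ee_pos: [0.5059, -0.2514, 0.0564]
tcp_rot: [-180.0, 0.0, -163.1]
wrist_force: [-0.6, -0.2, 4.5]
opening: 0.013
grasp_force: 60.2
time: 10.35
ee_pos: [0.5194, -0.2472, 0.0564]
tcp_rot: [-180.0, 0.1, -163.1]
wrist_force: [1.4, 0.3, 4.9]
opening: 0.0131
grasp_force: 60.1
```

```bash
python3 -m jog '[{"rotation":[0,0,0],"translation":[2.9,0.9,0],"grip":5},{"rotation":[0,0,0],"translation":[5.7,1.7,0],"grip":5},{"rotation":[0,0,0],"translation":[6.7,2.0,0],"grip":5},{"rotation":[0,0,0],"translation":[6.7,2.0,0],"grip":5}]'
python3 -m jog '[{"rotation":[0,0,0],"translation":[1,0.3,0],"grip":5},{"rotation":[0,0,0],"translation":[1.5,0.45,0],"grip":5},{"rotation":[0,0,0],"translation":[1.5,0.45,0],"grip":5}]'
```

```text
time: 10.75
ee_pos: [0.5257, -0.2453, 0.0564]
tcp_rot: [-180.0, 0.1, -163.1]
wrist_force: [1.5, 0.1, 4.3]
opening: 0.0131
grasp_force: 60.1
time: 11.05
ee_pos: [0.5268, -0.245, 0.0564]
tcp_rot: [-180.0, 0.0, -163.1]
wrist_force: [0.6, 1.3, 4.0]
opening: 0.0133
grasp_force: 60.2
```

```bash
python3 -m jog '[{"rotation":[0,0,0],"translation":[1,0.3,0],"grip":5},{"rotation":[0,0,0],"translation":[1.5,0.45,0],"grip":5},{"rotation":[0,0,0],"translation":[1.5,0.45,0],"grip":5}]'
python3 -m jog '[{"rotation":[0,0,0],"translation":[1,0.3,0],"grip":5},{"rotation":[0,0,0],"translation":[1.5,0.45,0],"grip":5},{"rotation":[0,0,0],"translation":[1.5,0.45,0],"grip":5}]'
```

```text
time: 11.35
ee_pos: [0.5278, -0.2447, 0.0564]
tcp_rot: [-180.0, -0.0, -163.1]
wrist_force: [-2.8, 0.1, 6.9]
opening: 0.0129
grasp_force: 60.3
time: 11.65
ee_pos: [0.5289, -0.2444, 0.0565]
tcp_rot: [-180.0, -0.1, -163.1]
wrist_force: [-4.6, -1.0, 6.7]
opening: 0.013
grasp_force: 60.6
```

```bash
python3 -m jog '[{"rotation":[0,0,0],"translation":[1,0.3,0],"grip":5},{"rotation":[0,0,0],"translation":[1.5,0.45,0],"grip":5},{"rotation":[0,0,0],"translation":[1.5,0.45,0],"grip":5}]'
python3 -m jog '[{"rotation":[0,0,0],"translation":[1,0.3,0],"grip":5},{"rotation":[0,0,0],"translation":[1.5,0.45,0],"grip":5},{"rotation":[0,0,0],"translation":[1.5,0.45,0],"grip":5}]'
```

```text
time: 11.95
ee_pos: [0.5292, -0.2443, 0.0566]
tcp_rot: [-180.0, -0.2, -163.1]
wrist_force: [-11.5, -2.6, 12.5]
opening: 0.0129
grasp_force: 61.3
time: 12.25
ee_pos: [0.5295, -0.2442, 0.0568]
tcp_rot: [-180.0, -0.4, -163.2]
wrist_force: [-18.4, -4.5, 17.6]
opening: 0.0131
grasp_force: 61.9
```

```bash
python3 -m jog '[{"rotation":[0,0,0],"translation":[-2.4,-0.7,0.4],"grip":5},{"rotation":[0,0,0],"translation":[-2.4,-0.7,0.4],"grip":5},{"rotation":[0,0,0],"translation":[-2.4,-0.7,0.4],"grip":40},{"rotation":[0,0,0],"translation":[-2.4,-0.7,0.4],"grip":40},{"rotation":[0,0,0],"translation":[-2.4,-0.7,0.4],"grip":40},{"rotation":[0,0,0],"translation":[-2.4,-0.7,0.4],"grip":40},{"rotation":[0,0,0],"translation":[-2.4,-0.7,10],"grip":40},{"rotation":[0,0,0],"translation":[-2.4,-0.7,30],"grip":40},{"rotation":[0,0,0],"translation":[-2.4,-0.7,60],"grip":40},{"rotation":[0,0,0],"translation":[-22,-6,90],"grip":40},{"rotation":[0,0,0],"translation":[-60,-18,120],"grip":40},{"rotation":[0,0,0],"translation":[-90,-27,140],"grip":40},{"rotation":[0,0,0],"translation":[-100,-30,150],"grip":40},{"rotation":[0,0,0],"translation":[-100,-30,150],"grip":40}]'
python3 - <<'E'
from h import *
o=readout.get_obs();print(o["ee_pos"],o["q"].round(1))
p,d=imaging.camera("wrist");np.savez("w2.npz",p=p,d=d,pos=o["ee_pos"],rot=o["tcp_rot"])
q,d=imaging.camera("side");np.savez("side2.npz",p=q,d=d)
p3,d3=imaging.camera("scene");np.savez("scene2.npz",p=p3,d=d3)
cv2.imwrite("pics/w2.png",np.hstack([p[60:480,120:520,::-1],cv2.resize(q[60:270,280:480,::-1],(400,420))]))
E
```

```text
time: 13.65
ee_pos: [0.4324, -0.274, 0.2086]
tcp_rot: [-179.8, 0.1, -163.2]
wrist_force: [1.0, 1.0, -0.9]
opening: 0.04
grasp_force: 0.0
[ 0.43243055 -0.27397161  0.20863026] [-32.4  -0.9   1.5  92.2   0.  -49.2]
```

View pics/w2.png

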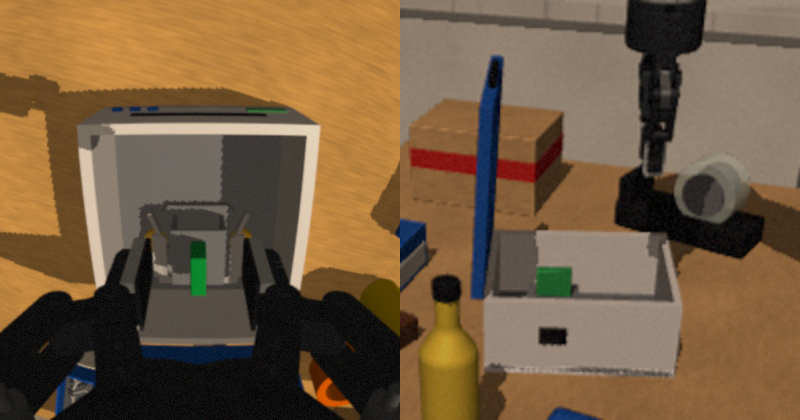

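Cassette sits under the lips: grip at (197,270) in the left half, green seen at (553,280) in the right half. I'll verify its position numerically, then go up and try to reach over the lid with shut fingers.

```bash
cat > e.py <<'E'
from m import *
C=np.array([499,-252.5])/1000;th=np.radians(16.87)
def pf(W):
    Q=W[...,:2]-C;return Q[...,0]*np.cos(th)+Q[...,1]*np.sin(th),-Q[...,0]*np.sin(th)+Q[...,1]*np.cos(th)
if __name__=="__main__":
  for c in("side","scene"):
    y=np.load(c+"2.npz");W=cloud(c,y["d"]);hsv=cv2.cvtColor(y["p"],cv2.COLOR_RGB2HSV);X,Y=pf(W)
    g=(hsv[...,0]>45)&(hsv[...,0]<80)&(hsv[...,1]>100)&(abs(X)<.1)&(abs(Y)<.08)&(W[...,2]>.05)&(W[...,2]<.1)
    if g.sum()>9:print(c,g.sum(),np.percentile(X[g]*1000,[2,98]),np.percentile(Y[g]*1000,[2,98]),np.percentile(W[g][:,2],[2,98]))
    b=(hsv[...,0]>100)&(hsv[...,0]<130)&(hsv[...,1]>120)&(abs(Y)<.1)&(X>.05)&(X<.15)&(W[...,2]>.12)&(W[...,2]<.32)
    if c=="scene":
        k=np.polyfit(W[b][:,2],X[b],1);print("outer face x' at z=.1,.3:",np.polyval(k,[.1,.3]),np.percentile(W[b][:,2],99.5),np.percentile(Y[b],[1,99]))
E
python3 e.py
python3 -m jog '[{"rotation":[0,0,0],"translation":[0,0,40],"grip":0},{"rotation":[0,0,0],"translation":[0,0,85],"grip":0},{"rotation":[0,0,0],"translation":[0,0,120],"grip":0},{"rotation":[0,0,0],"translation":[0,0,130],"grip":0},{"rotation":[0,0,0],"translation":[0,0,130],"grip":0}]'
python3 -c "
from h import *
print(readout.get_obs()['q'].round(1))"
```

```text
side 240 [10.63427081 48.94466209] [-1.77499309  8.98356033] [0.05177073 0.08397686]
outer face x' at z=.1,.3: [0.11814768 0.10635178] 0.30202887427154923 [-0.08647793  0.09113616]
time: 14.3
ee_pos: [0.434, -0.2731, 0.3365]
tcp_rot: [-180.0, 0.0, -163.0]
wrist_force: [-0.0, -0.3, -0.3]
opening: 0.0
grasp_force: 0.0
[-32.2   3.7  20.7 107.    0.  -49.2]
```

The grip spans x' 10.6–48.9, centre 29.8, so it's home (30). Now over the lid.

```bash
python3 -m jog '[{"rotation":[0,0,0],"translation":[20,6,3],"grip":0},{"rotation":[0,0,0],"translation":[45,14,3],"grip":0},{"rotation":[0,0,0],"translation":[75,23,3],"grip":0},{"rotation":[0,0,0],"translation":[105,32,3],"grip":0},{"rotation":[0,0,0],"translation":[130,39,3],"grip":0},{"rotation":[0,0,0],"translation":[150,45,3],"grip":0},{"rotation":[0,0,0],"translation":[165,50,3],"grip":0},{"rotation":[0,0,0],"translation":[180,55,3],"grip":0},{"rotation":[0,0,0],"translation":[192,58,3],"grip":0},{"rotation":[0,0,0],"translation":[195,59,3],"grip":0},{"rotation":[0,0,0],"translation":[195,59,3],"grip":0}]'
python3 -c "
from h import *
print(readout.get_obs()['q'].round(1))
p,d=imaging.camera('side');cv2.imwrite('pics/s3.png',p[:330,200:520,::-1])"
```

```text
time: 15.4
ee_pos: [0.6282, -0.2138, 0.3371]
tcp_rot: [179.9, -0.1, -163.0]
wrist_force: [0.3, 0.0, -0.2]
opening: -0.0
grasp_force: 0.0
[-18.8  28.8  52.1 113.5   0.  -35.8]
```

View pics/s3.png

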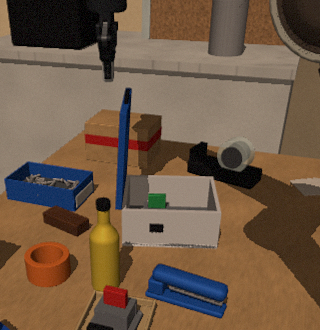

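The side view shows the shut fingers behind the lid's top edge (108,75 against 128,90). I'll descend and compute the arc.

```bash
python3 -m jog '[{"rotation":[0,0,0],"translation":[0,0,-15],"grip":0},{"rotation":[0,0,0],"translation":[0,0,-35],"grip":0},{"rotation":[0,0,0],"translation":[0,0,-52],"grip":0},{"rotation":[0,0,0],"translation":[0,0,-60],"grip":0},{"rotation":[0,0,0],"translation":[0,0,-60],"grip":0}]'
python3 - <<'E'
from e import *
p=readout.get_obs()["ee_pos"]*1000;print(p)
for a in np.r_[1.52:1.0:-.05,1.0:0:-.05,0]:
    r=187;x=105-r*np.cos(a)+14*np.sin(a)+11;z=91+r*np.sin(a)+14*np.cos(a)
    w=np.array([499+x*np.cos(th),-252.5+x*np.sin(th),z]);print(round(a,2),np.round(w-p,0).astype(int).tolist(),np.round(w).astype(int).tolist())
E
```

```text
time: 15.95
ee_pos: [0.6268, -0.2143, 0.2785]
tcp_rot: [179.9, -0.1, -163.1]
wrist_force: [0.1, -1.1, 0.6]
opening: -0.0002
grasp_force: 0.0
[ 626.75509586 -214.28817607  278.49108229]
1.52 [-12, -3, 0] [614, -218, 278]
1.47 [-21, -6, 0] [605, -220, 278]
1.42 [-30, -9, -1] [596, -223, 278]
1.37 [-39, -11, -1] [587, -226, 277]
1.32 [-48, -14, -3] [579, -228, 276]
1.27 [-57, -17, -5] [570, -231, 274]
1.22 [-66, -19, -7] [561, -234, 271]
1.17 [-74, -22, -10] [553, -236, 269]
1.12 [-83, -25, -13] [544, -239, 265]
1.07 [-91, -27, -17] [536, -241, 262]
1.02 [-99, -29, -21] [528, -244, 258]
1.0 [-102, -30, -23] [525, -245, 256]
0.95 [-110, -33, -27] [517, -247, 251]
0.9 [-117, -35, -32] [509, -249, 246]
0.85 [-125, -37, -38] [502, -252, 241]
0.8 [-132, -39, -44] [495, -254, 235]
0.75 [-139, -41, -50] [488, -256, 229]
0.7 [-145, -43, -56] [482, -258, 222]
0.65 [-151, -45, -63] [476, -260, 215]
0.6 [-157, -47, -70] [470, -261, 208]
0.55 [-162, -49, -78] [464, -263, 201]
0.5 [-167, -50, -86] [459, -265, 193]
0.45 [-172, -52, -94] [455, -266, 185]
0.4 [-176, -53, -102] [450, -267, 177]
0.35 [-180, -54, -110] [446, -268, 168]
0.3 [-184, -55, -119] [443, -269, 160]
0.25 [-187, -56, -128] [440, -270, 151]
0.2 [-189, -57, -137] [437, -271, 142]
0.15 [-192, -58, -146] [435, -272, 133]
0.1 [-193, -58, -155] [433, -272, 124]
0.05 [-195, -59, -164] [432, -273, 114]
0.0 [-196, -59, -173] [431, -273, 105]
```

```bash
python3 -m jog '[{"rotation":[0,0,0],"translation":[-6,-2,0],"grip":0},{"rotation":[0,0,0],"translation":[-12,-3,0],"grip":0},{"rotation":[0,0,0],"translation":[-16,-5,0],"grip":0},{"rotation":[0,0,0],"translation":[-21,-6,0],"grip":0},{"rotation":[0,0,0],"translation":[-30,-9,-1],"grip":0},{"rotation":[0,0,0],"translation":[-39,-11,-1],"grip":0},{"rotation":[0,0,0],"translation":[-39,-11,-1],"grip":0}]'
```

```text
time: 16.65
ee_pos: [0.5875, -0.2256, 0.2789]
tcp_rot: [-180.0, 0.0, -163.1]
wrist_force: [0.4, 0.2, 0.3]
opening: -0.0003
grasp_force: 0.0
```

```bash
python3 -m jog '[{"rotation":[0,0,0],"translation":[-9,-3,-2],"grip":0},{"rotation":[0,0,0],"translation":[-18,-6,-4],"grip":0},{"rotation":[0,0,0],"translation":[-27,-8,-6],"grip":0},{"rotation":[0,0,0],"translation":[-35,-11,-9],"grip":0}]'
python3 - <<'E'
from h import *
p,d=imaging.camera('side');cv2.imwrite('pics/s4.png',p[:330,200:520,::-1])
E
```

```text
time: 17.05
ee_pos: [0.5534, -0.2362, 0.2695]
tcp_rot: [-180.0, 0.0, -163.1]
wrist_force: [1.7, 0.8, 1.4]
opening: -0.0001
grasp_force: 0.9
```

View pics/s4.png

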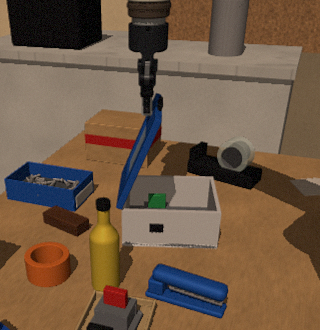

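The lid is following the finger, contact at (148,110). Continuing the arc.

```bash
python3 -m jog '[{"rotation":[0,0,0],"translation":[-9,-3,-3],"grip":0},{"rotation":[0,0,0],"translation":[-17,-5,-7],"grip":0},{"rotation":[0,0,0],"translation":[-25,-7,-11],"grip":0},{"rotation":[0,0,0],"translation":[-31,-9,-15],"grip":0},{"rotation":[0,0,0],"translation":[-36,-11,-17],"grip":0},{"rotation":[0,0,0],"translation":[-43,-13,-22],"grip":0},{"rotation":[0,0,0],"translation":[-51,-15,-28],"grip":0},{"rotation":[0,0,0],"translation":[-58,-17,-34],"grip":0},{"rotation":[0,0,0],"translation":[-65,-19,-40],"grip":0},{"rotation":[0,0,0],"translation":[-71,-21,-46],"grip":0},{"rotation":[0,0,0],"translation":[-77,-23,-53],"grip":0},{"rotation":[0,0,0],"translation":[-83,-25,-60],"grip":0},{"rotation":[0,0,0],"translation":[-88,-27,-68],"grip":0},{"rotation":[0,0,0],"translation":[-93,-28,-76],"grip":0},{"rotation":[0,0,0],"translation":[-98,-30,-84],"grip":0},{"rotation":[0,0,0],"translation":[-102,-31,-92],"grip":0},{"rotation":[0,0,0],"translation":[-106,-32,-100],"grip":0}]'
```

```text
time: 18.8
ee_pos: [0.4473, -0.2684, 0.1686]
tcp_rot: [-180.0, -0.0, -163.1]
wrist_force: [0.6, -0.5, -0.0]
opening: 0.0001
grasp_force: 0.4
```

```bash
python3 -m jog '[{"rotation":[0,0,0],"translation":[-2,0,-4],"grip":0},{"rotation":[0,0,0],"translation":[-4,-1,-9],"grip":0},{"rotation":[0,0,0],"translation":[-5,-1,-13],"grip":0},{"rotation":[0,0,0],"translation":[-7,-2,-18],"grip":0},{"rotation":[0,0,0],"translation":[-8,-2,-22],"grip":0},{"rotation":[0,0,0],"translation":[-9,-3,-27],"grip":0},{"rotation":[0,0,0],"translation":[-10,-3,-31],"grip":0},{"rotation":[0,0,0],"translation":[-12,-4,-36],"grip":0},{"rotation":[0,0,0],"translation":[-12,-4,-40],"grip":0},{"rotation":[0,0,0],"translation":[-13,-4,-45],"grip":0},{"rotation":[0,0,0],"translation":[-14,-4,-49],"grip":0},{"rotation":[0,0,0],"translation":[-15,-5,-53],"grip":0}]'
python3 -m jog '[{"rotation":[0,0,0],"translation":[0,0,-2],"grip":0},{"rotation":[0,0,0],"translation":[0,0,-4],"grip":0},{"rotation":[0,0,0],"translation":[0,0,-6],"grip":0},{"rotation":[0,0,0],"translation":[0,0,-6],"grip":0}]'
```

```text
time: 20.0
ee_pos: [0.4325, -0.2731, 0.1159]
tcp_rot: [180.0, 0.0, -163.1]
wrist_force: [-0.0, 0.6, 0.7]
opening: 0.0
grasp_force: 0.4
time: 20.4
ee_pos: [0.4326, -0.2732, 0.1101]
tcp_rot: [180.0, -0.0, -163.1]
wrist_force: [0.1, 0.4, -0.2]
opening: 0.0001
grasp_force: 0.0
```

```bash
python3 -m jog '[{"rotation":[0,0,0],"translation":[0,0,-2],"grip":0},{"rotation":[0,0,0],"translation":[0,0,-4],"grip":0},{"rotation":[0,0,0],"translation":[0,0,-5],"grip":0},{"rotation":[0,0,0],"translation":[0,0,-5],"grip":0}]'
python3 -m jog '[{"rotation":[0,0,0],"translation":[0,0,-1],"grip":0},{"rotation":[0,0,0],"translation":[0,0,-1],"grip":0}]'
python3 -c "
from e import *
for c in('side','scene'):
    p,d=imaging.camera(c);W=cloud(c,d);X,Y=pf(W);hsv=cv2.cvtColor(p,cv2.COLOR_RGB2HSV)
    b=(hsv[...,0]>100)&(hsv[...,0]<130)&(hsv[...,1]>120)&(abs(Y)<.085)&(abs(X)<.105)&(W[...,2]>.08)&(W[...,2]<.2)
    k=np.polyfit(X[b],W[b][:,2],1);print(c,b.sum(),k,np.polyval(k,[-.1,.1]))
"
```

```text
time: 20.8
ee_pos: [0.4326, -0.2732, 0.1052]
tcp_rot: [180.0, -0.0, -163.1]
wrist_force: [0.9, -0.4, -0.5]
opening: -0.0002
grasp_force: 0.0
time: 21.0
ee_pos: [0.4327, -0.2733, 0.105]
tcp_rot: [-180.0, 0.0, -163.1]
wrist_force: [-2.1, 0.9, 6.0]
opening: 0.0
grasp_force: 3.0
side 1883 [-0.0034639   0.10432264] [0.10466903 0.10397625]
scene 3555 [-0.01091877  0.10514883] [0.10624071 0.10405695]
```

```bash
python3 -m jog '[{"rotation":[0,0,0],"translation":[0,0,-0.5],"grip":0},{"rotation":[0,0,0],"translation":[0,0,-1],"grip":0},{"rotation":[0,0,0],"translation":[0,0,-1],"grip":0}]'
python3 -m jog '[{"rotation":[0,0,0],"translation":[0,0,1],"grip":0},{"rotation":[0,0,0],"translation":[0,0,10],"grip":0},{"rotation":[0,0,0],"translation":[0,0,40],"grip":0},{"rotation":[0,0,0],"translation":[0,0,80],"grip":0},{"rotation":[0,0,0],"translation":[-20,10,120],"grip":0},{"rotation":[0,0,0],"translation":[-60,30,150],"grip":0},{"rotation":[0,0,0],"translation":[-90,45,150],"grip":0},{"rotation":[0,0,0],"translation":[-90,45,150],"grip":0},{"rotation":[0,0,0],"translation":[-90,45,150],"grip":0}]'
python3 -c "
from e import *
for c in('side','scene'):
    p,d=imaging.camera(c);W=cloud(c,d);X,Y=pf(W);hsv=cv2.cvtColor(p,cv2.COLOR_RGB2HSV)
    b=(hsv[...,0]>100)&(hsv[...,0]<130)&(hsv[...,1]>120)&(abs(Y)<.085)&(abs(X)<.105)&(W[...,2]>.08)&(W[...,2]<.2)
    k=np.polyfit(X[b],W[b][:,2],1);print(c,b.sum(),k,np.polyval(k,[-.1,.1]))
cv2.imwrite('pics/end.png',p[:,:,::-1])
"
```

```text
time: 21.4
ee_pos: [0.4327, -0.2733, 0.1049]
tcp_rot: [-179.9, 0.1, -163.1]
wrist_force: [-4.8, 2.5, 12.5]
opening: 0.0003
grasp_force: 6.4
time: 22.3
ee_pos: [0.3425, -0.2282, 0.2541]
tcp_rot: [-179.9, 0.1, -163.1]
wrist_force: [-0.3, -1.2, -0.4]
opening: 0.0001
grasp_force: 0.0
side 2077 [-0.00095793  0.10409574] [0.10419153 0.10399994]
scene 3729 [-0.00682188  0.10483427] [0.10551646 0.10415208]
```

View pics/end.png

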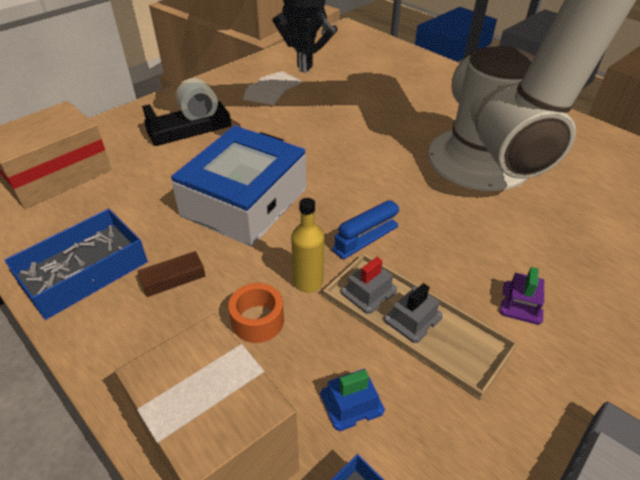

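The lid is closed flat at (240,165), the other things stand where they were, and the arm is clear. Handing in.

```bash
python3 -c "
from h import *
print(bot.job_done())"
```

```text
the job is handed in; nothing more can be done
None
```

I slid the green cassette fully home against the stop, lowered the lid gently until it was fully closed, left everything else where it was, and handed the job in at about 22 s of the 72 s allowed.

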